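# Shut the slot gate and nudge the mounting disc into its recess

## Robot

A 6-joint arm with a two-finger parallel gripper is mounted at the origin on the work surface. World frame = base frame: x ahead of the robot, y to its left, z up, the work surface at z = 0. Lengths are in mm, angles in rad, forces in N, time in s.
With the tool pointing down it reaches from about 350 to 875 mm from the base axis. Payload 4.2 kg.
Tool frame: the origin (TCP) lies at the very end of the fingers, on their centre line; the grasp point (between the pads) lies arm.hold_point_z behind it (arm.hold_point_z is the distance from the TCP to the grasp point, in mm); y points along the fingers, x is the direction in which the jaws open and shut, and the axes are right-handed (so a half turn about y gives the same grasp; the last joint's range is limited). The gripper opens to 85 mm and grips with 20 to 120 N. Pads are 22 mm wide; open, the fingers measure 114 mm over their backs; the gripper's body (76 mm by 85 mm) begins 54 mm behind the grasp point. The pads swing forward as they close: fully open they stand 13 mm farther back than shut.
Start: joints at [1.602, 0.385, 0.008, 0, -1.194, -0.259], TCP at [141.115, 608.84, 231.312] pointing down, gripper open.
Joint ranges: [-3.14, 3.14], [-1.21, 2.06], [-1.07, 1.41], [-3.16, 2.05], [-2.99, -0.16], [-3.1, 3.1]. Speed limits (rad/s): [2.79, 2.79, 3.14, 3.14, 3.14, 3.14].

## Interface

Orientations are given as a unit quaternion [x, y, z, w].
In Python, from bench import arm gives the robot as it stands.
- The arm moves only by the shell command python3 -m creep 'ROWS'. ROWS is JSON, a list of rows, each a list of 3 entries, a list of its own where there are three numbers: the shift along the world's x, y, z in mm, then the turn, a rotation vector about the world's x, y, z in rad, then the gripper command: -1 is shut, 1 is fully open, values between are in proportion. In form: [[[dx, dy, dz], [wx, wy, wz], jaw], ...]. A call has 1 to 12 rows; each row is the pose to reach, as a shift and turn from the pose commanded when the call began; what a row does not reach only later rows make up. A row lasts 1/12 s, in which the tool goes at most 41.7 mm and 7.16 degrees, less where a joint would pass 70% of its speed; a pose out of reach is approached as far as the arm can. A call with a gripper value outside its range is refused whole. The fingers move at their own pace and stop on an object; the grip force is fixed at half the most. Time passes only in rows, so rows that repeat a pose let the fingers close. It gives the time, the measured TCP pose, the force and the opening at its end, in the units of the state.
- arm.read_state(): the state, without advancing time (a new reading comes with each control period).
- arm.get_image(name): name is "scene" or "top" or "wrist"; returns (picture, depth): 480x640x3 uint8, red, green, blue; 480x640 float32, mm along the optical axis (not along the pixel's ray), 0 where there is no reading.
- arm.camera_params(name): a dict with "camera_matrix" (3x3 intrinsics, pixels), "extrinsics" (4x4, takes a point from world to camera coordinates); the wrist camera has in their place "T_tool_cam" (4x4, takes a point from camera to tool coordinates, whose origin is the TCP and whose axes are the tool frame's). Camera axes: x right, y down, z forward; pixel columns grow to the right and rows downward; lengths in mm; the calibration is good to about 2 mm. A picture is of the moment at which its call begins: read the wrist's pose just before it. camera_params takes no time and is no camera call.
- arm.job_done(): hands the job in, once; it reports no verdict.
The state is a dict: "clock": time; "joints": joint angles; "joint_vel": joint speeds; "joint_efforts": joint torques, N m; "position": TCP position; "ee_rot": TCP orientation; "contact_force": force on the tool from outside, world axes, zero at the start; "wrist_torque": the same for the moment, N m; "gripper_width": finger opening in mm.
Only numpy, scipy, OpenCV 4.12 (cv2) and the standard library are available. Lean on these libraries where they do the work, as an engineer would, in place of code of your own. Each camera call takes 0.05 s, during which the arm holds its last target.

## Task

On the trimming deck, first push the little steel gate fully shut across the debris slot, so that the way is clear and nothing can be lost down the slot. Then push the loose mounting disc across the deck with the fingertips until it drops over the rim into its round recess and lies flat on the bottom. Do not pick up the disc or anything else, and leave the cast, splint, pin block and articulator where they are.

Things in the scene. Friction and masses are not known exactly. Their poses are not given: they have to be found in the camera images.
- deck: Trimming deck: a fixed aluminium plate 260 (x) by 360 (y) by 26 mm high, lying on the bench. Origin at the centre of its underside; z up, its -x long side faces the robot (turned by some yaw). Flat top 26 mm above the bench. The debris slot, 22 mm (x) by 130 mm (y), goes right through it, centred at deck x = +104, y = -85 mm. A small stop pin (10 mm across, 22 mm high) stands on the deck at x = +96, y = -151 mm, behind the far end of the shut gate.
- recess (a point): Centre of the floor of the round recess in the deck's top: 66 mm across, 10 mm deep (floor 16 mm above the bench, rim at the deck's top), at deck x = -25, y = -100 mm. Axes as the deck's.
- gate_hinge (a point): Point on the gate's upright hinge axis at the level of the deck's top, at deck x = +85, y = -20 mm. The hinge barrel is 16 mm across; its pin stands 31 mm above the deck. Axes as the deck's.
- gate_end (a point): Point on top of the gate's free end, 125 mm from the hinge axis and 30 mm above the deck. The gate is a straight upright steel blade 4 mm thick, its bottom edge 2 mm and its top edge 30 mm above the deck; its free end is a round bead 8 mm across.
- gate (a joint): Gate angle in rad: 0 is fully shut (a stop), the blade pointing from the hinge along the deck's -y, in front of the slot and parallel to it; it grows to 1.7 as the blade swings out to the deck's -x (towards the robot), standing between the disc and the recess. Starts between 0.75 and 1.4. It moves with under 1 N at its end and stays where it is left. It shuts when its face on the disc's side (+y side when open, -x side when shut) is pushed.
- disc: Loose flat steel mounting disc, 60 mm across, 10 mm thick, about 150 g, lying on the deck on the +y side of the gate. Origin at the centre of its underside (26 mm above the bench at the start, 16 mm when home in the recess, where its top is flush with the deck); z is its axis. It slides with ordinary dry friction.
- cast: Peach stone dental cast, bystander, loose, 65 by 62 mm, 39 mm high, on the bench beyond the deck's +x side. Origin at the centre of its underside.
- splint: Blue acrylic horseshoe splint, bystander, loose, about 50 by 65 mm, 12 mm high, on the bench at the deck's -y side. Origin on the bench near the middle of the horseshoe.
- pin_block: Brass dowel pin block, bystander, loose, 30 (x) by 75 (y) mm, 41 mm high with its row of five thin upright pins, on the bench beyond the deck's +x side. Origin at the centre of its underside.
- articulator: Nickel articulator frame, bystander, loose, 90 by 85 mm, 115 mm high, on the bench at the deck's +y side. Origin at the centre of its underside.
There are look-alikes about, which are no part of the job. Of the things shaped like the disc, the steel one is meant.

How it is judged (in metres and radians):
On the way, in this order (a step that is already met when the one before it is completed fails the run):
1. the gate is pushed fully shut across the slot (value of joint gate below 0.08 rad), for 0.2 s.
2. the disc has dropped into its recess and lies flat (horizontal distance between disc and recess below 0.006 m and z of disc in the frame of recess between -0.003 and 0.002 m and angle between disc's own z axis and vertical below 0.06 rad), for 0.2 s.
At the end, for the whole second after the job is handed in: Gate within 0.08 rad of shut; disc at rest in the recess: centre within 6 mm of the recess centre, underside at most 2 mm above (3 mm below) its floor, tilt under 0.06 rad; cast, splint, pin block and articulator within 20 mm of their starts (all of step 2 and value of joint gate below 0.08 rad and linear speed of disc below 0.01 m/s and distance of each of cast, splint, pin_block, articulator from where it was at the start of the episode below 0.02 m); the robot touches nothing.
It fails at once if the disc is lifted more than 12 mm off the deck (height (world z) of disc above 0.038 m).
It fails at once if the disc is tipped up by more than 0.6 rad (angle between disc's own z axis and vertical above 0.6 rad).
It fails at once if the cast, splint, pin block or articulator is moved by more than 20 mm (distance of any of cast, splint, pin_block, articulator from where it was at the start of the episode above 0.02 m).
It also fails if it takes over 64 s, if anything falls off the work surface, if the arm or the gripper's body presses on something with over 40 N, if the wrist force passes 120 N, or if a joint passes its speed limit or range.

## Working session

There is one attempt and no reset: what is moved stays moved. The work goes in short steps, Python scripts to look and compute and a shell command to move; the robot and the scene stay as the last step left them, time stands still between calls to the robot, and variables do not carry over. Pictures are saved under pics/ and viewed, and the job is handed in when it is done.

```bash
mkdir -p pics; ls; python3 - <<'E'
from bench import arm
import cv2
s=arm.read_state();print(s)
for n in("top","scene"):
    im,d=arm.get_image(n);cv2.imwrite(f"pics/{n}0.png",im[:,:,::-1]);
    import numpy as np
    np.save(f"pics/{n}0d.npy",d)
    p=arm.camera_params(n);print(n,p)
print(arm.hold_point_z)
E
```

```text
pics
{'clock': 0.0, 'joints': array([ 1.60158337e+00,  3.85563636e-01,  6.61180685e-03, -5.13415759e-04,
       -1.19401825e+00, -2.58597500e-01]), 'joint_vel': array([-0.00030775,  0.00094638, -0.00033699, -0.00068463, -0.00132481,
        0.00131385]), 'joint_efforts': array([ 4.27093819e-04, -3.92290306e+01,  1.88403136e+01,  4.18634087e+00,
       -4.69863691e-03,  2.85754609e-06]), 'position': array([141.0006733 , 608.27402737, 230.20969994]), 'ee_rot': array([ 0.44047232, -0.5531155 ,  0.55414603, -0.43928301]), 'contact_force': array([ 0.45977282, -0.24764269, -0.25702405]), 'wrist_torque': array([ 0.05251295, -0.03253878, -0.01742395]), 'gripper_width': 85.43206177438947}
top {'camera_matrix': array([[554.10807465,   0.        , 322.37539505],
       [  0.        , 554.10807465, 236.41267351],
       [  0.        ,   0.        ,   1.        ]]), 'extrinsics': array([[-2.31348241e-04, -9.99819322e-01,  1.90070940e-02,
         5.81732932e+01],
       [-9.88172445e-01, -2.68610188e-03, -1.53323202e-01,
         5.29481274e+02],
       [ 1.53346555e-01, -1.88177576e-02, -9.87993282e-01,
         9.30586111e+02],
       [ 0.00000000e+00,  0.00000000e+00,  0.00000000e+00,
         1.00000000e+00]])}
scene {'camera_matrix': array([[529.87437507,   0.        , 309.63578345],
       [  0.        , 529.87437507, 231.14508281],
       [  0.        ,   0.        ,   1.        ]]), 'extrinsics': array([[ 2.50714345e-01,  9.68015989e-01, -9.34673103e-03,
        -1.72694615e+02],
       [ 8.26495692e-01, -2.19067925e-01, -5.18569296e-01,
        -3.84592899e+02],
       [-5.04030939e-01,  1.22287729e-01, -8.54984517e-01,
         1.41796754e+03],
       [ 0.00000000e+00,  0.00000000e+00,  0.00000000e+00,
         1.00000000e+00]])}
18.700000000000003
```

View pics/top0.png

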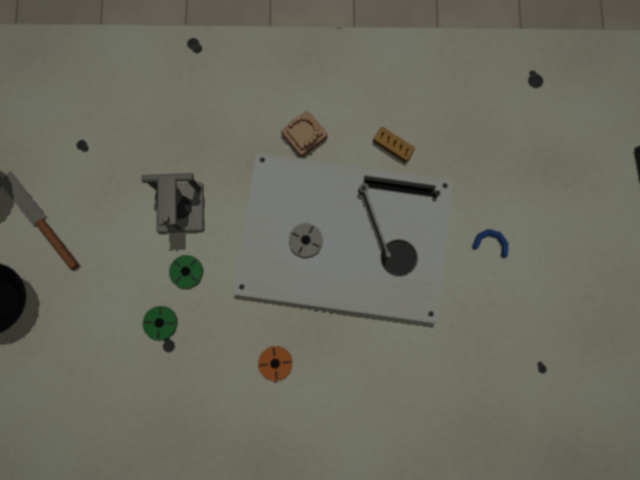

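View pics/scene0.png

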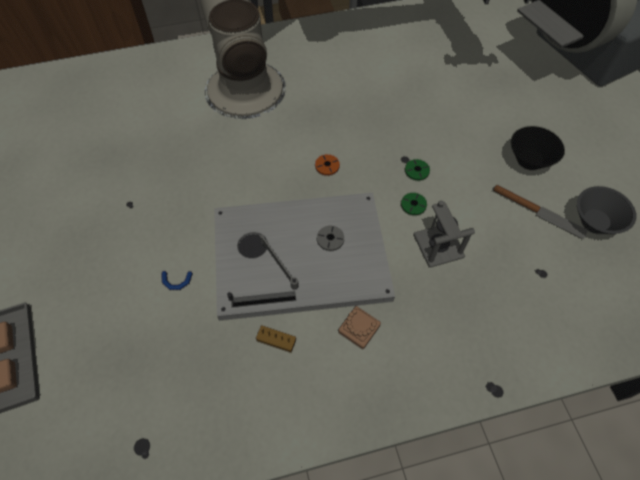

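The top view shows the deck with the steel disc near (306,240), the gate from its hinge (363,188) to its free end (388,255), and the recess at (399,257). I'll zoom in for sharper pixel positions.

```bash
python3 - <<'E'
import cv2
im=cv2.imread("pics/top0.png")
c=cv2.convertScaleAbs(im[140:335,225:465],alpha=1.6)
cv2.imwrite("pics/topc.png",cv2.resize(c,None,fx=3.3,fy=3,interpolation=cv2.INTER_CUBIC)[:600,:800] if 0 else cv2.resize(c,None,fx=3,fy=3,interpolation=cv2.INTER_CUBIC))
E
```

```text
(no output)
```

View pics/topc.png

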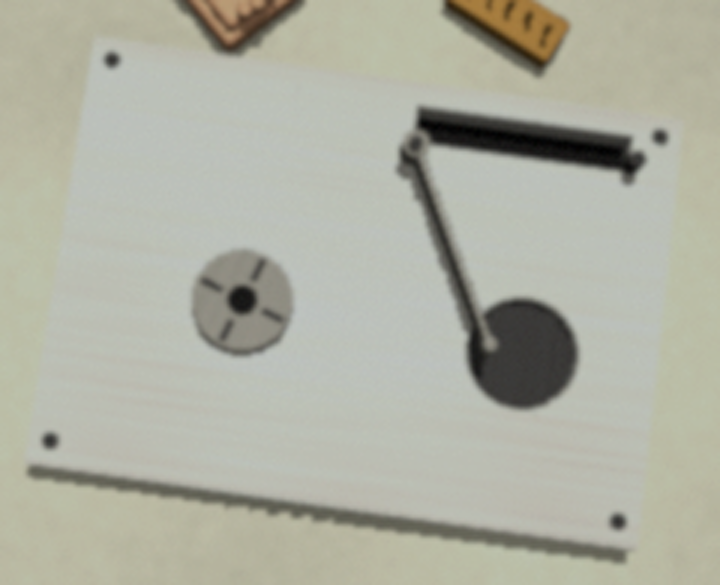

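```bash
cat > h.py <<'E'
import numpy as np
from bench import arm
def back(n,u,v,z):
    p=arm.camera_params(n);K=p["camera_matrix"];E=p["extrinsics"];R=E[:3,:3];t=E[:3,3]
    C=-R.T@t;d=R.T@np.linalg.solve(K,[u,v,1.]);return C+d*(z-C[2])/d[2]
E
python3 - <<'E'
from h import *
from scipy.optimize import least_squares
f=lambda c,z:back("top",225+c[0]/3-1/3,140+c[1]/3-1/3,z)
pts=[(95,38),(683,120),(634,548),(28,468)]
D=np.array([[130,180],[130,-180],[-130,-180],[-130,180]],float)
D2=np.vstack([D,[[-25,-100]]])
P=np.array([f(c,26)[:2] for c in pts+[(522,353)]])
fun=lambda q:((D2@np.array([[np.cos(q[2]),np.sin(q[2])],[-np.sin(q[2]),np.cos(q[2])]])+q[:2])-P).ravel()
r=least_squares(fun,[500,0,0.]);q=r.x;print(q,r.fun.reshape(-1,2).round(1))
R=np.array([[np.cos(q[2]),-np.sin(q[2])],[np.sin(q[2]),np.cos(q[2])]])
W=lambda x,y:(R@[x,y]+q[:2]).round(1)
inv=lambda p:(R.T@(p[:2]-q[:2])).round(1)
for n,c,z in[("disc",(242,301),36),("hinge",(416,143),57),("end",(489,345),56),("recess",(522,353),26),("pin",(638,158),48)]:
    p=f(c,z);print(n,p.round(1),"deck",inv(p))
print("model recess",W(-25,-100),"hinge",W(85,-20),"shut end",W(85,-145))
e=inv(f((489,345),56))-[85,-20];print("angle",np.arctan2(-e[0],-e[1]),np.hypot(*e))
d=np.load("pics/top0d.npy");print(d[240,315],d[190,300],d[360,230])
E
```

```text
[ 5.32477268e+02  1.86681216e+01 -1.35626124e-01] [[-0.3  0.9]
 [ 0.4  0.2]
 [-1.3 -2.6]
 [ 1.4  1.9]
 [-0.3 -0.3]]
disc [523.6  88.7  36. ] deck [-18.3  68.2]
hinge [613.8 -12.5  57. ] deck [ 84.8 -19.9]
end [495.5 -53.1  56. ] deck [-26.9 -76.1]
recess [494.5 -76.7  26. ] deck [-24.8 -99.6]
pin [ 607.6 -144.2   48. ] deck [  96.4 -151.2]
model recess [494.2 -77. ] hinge [614.  -12.6] shut end [ 597.1 -136.5]
angle 1.106076906843315 125.17515727970947
974.2473 996.57587 976.2415
```

The deck fit is good: hinge, pin, gate length and recess all agree within about 1 mm. It gives yaw -0.136 and a gate angle of 1.11. I'll travel across high with the jaws shut.

```bash
python3 -m creep '[[[380,-620,0],[0,0,0],-1],[[380,-620,0],[0,0,0],-1],[[380,-620,0],[0,0,0],-1],[[380,-620,0],[0,0,0],-1],[[380,-620,0],[0,0,0],-1],[[380,-620,0],[0,0,0],-1],[[380,-620,0],[0,0,0],-1],[[380,-620,0],[0,0,0],-1],[[380,-620,0],[0,0,0],-1],[[380,-620,0],[0,0,0],-1],[[380,-620,0],[0,0,0],-1],[[380,-620,0],[0,0,0],-1]]'; python3 -c "
from bench import arm
s=arm.read_state();print(s['joints'].round(3),s['position'],s['ee_rot'],s['gripper_width'])"
```

```text
clock: 1.1
position: [402.7, 180.5, 231.3]
ee_rot: [-0.44, 0.554, -0.553, 0.44]
contact_force: [2.0, 0.5, -0.4]
gripper_width: 0.0
[ 0.792  0.066 -0.415 -0.    -1.09   0.552] [402.69682495 180.51122087 231.33204006] [-0.440031    0.5535296  -0.55340977  0.44013104] 0.022134343538638076
```

```bash
cat >> h.py <<'E'
q=(532.48,18.67,-.1356)
R=np.array([[np.cos(q[2]),-np.sin(q[2])],[np.sin(q[2]),np.cos(q[2])]])
W=lambda x,y:(R@[x,y]+q[:2]).round(1)
def push(th,r=95,c=0):
    d=np.array([-np.sin(th),-np.cos(th)]);n=np.array([-np.cos(th),np.sin(th)])
    return W(*(np.array([85,-20])+r*d+n*(2+14.5*abs(n[0])+11*abs(n[1])+c)))
E
python3 - <<'E'
from h import *
print(push(1.106,c=15))
for t in(1.0,.8,.6,.4,.2,.1,0,-.03):print(t,push(t))
E
python3 -m creep '[[[118,-193,0],[0,0,-1.479],-1],[[118,-193,0],[0,0,-1.479],-1],[[118,-193,0],[0,0,-1.479],-1],[[118,-193,0],[0,0,-1.479],-1],[[118,-193,0],[0,0,-1.479],-1],[[118,-193,0],[0,0,-1.479],-1],[[118,-193,0],[0,0,-1.479],-1],[[118,-193,0],[0,0,-1.479],-1],[[118,-193,0],[0,0,-1.479],-1],[[118,-193,0],[0,0,-1.479],-1],[[118,-193,0],[0,0,-1.479],-1],[[118,-193,0],[0,0,-1.479],-1]]'
```

```text
[513.3 -11.8]
1.0 [519.8 -35.4]
0.8 [525.7 -52.9]
0.6 [535.3 -69.5]
0.4 [548.6 -84.3]
0.2 [565.3 -96.3]
0.1 [ 574.8 -100.9]
0 [ 584.8 -104.5]
-0.03 [ 587.3 -105.3]
clock: 2.1
position: [520.1, -10.6, 230.8]
ee_rot: [-0.05, -0.705, 0.705, 0.051]
contact_force: [-0.5, -0.4, -0.5]
gripper_width: -0.2
```

```bash
python3 -m creep '[[[-7,-1,-40],[0,0,0],-1],[[-7,-1,-80],[0,0,0],-1],[[-7,-1,-115],[0,0,0],-1],[[-7,-1,-145],[0,0,0],-1],[[-7,-1,-170],[0,0,0],-1],[[-7,-1,-185],[0,0,0],-1],[[-7,-1,-193],[0,0,0],-1],[[-7,-1,-193],[0,0,0],-1],[[-7,-1,-193],[0,0,0],-1]]';  python3 - <<'E'
from h import *
import cv2
for n in("top","wrist"):
    im,d=arm.get_image(n);cv2.imwrite(f"pics/{n}1.png",cv2.convertScaleAbs(im[:,:,::-1],alpha=1.5))
E
```

```text
clock: 2.85
position: [513.7, -11.4, 38.5]
ee_rot: [-0.048, -0.705, 0.706, 0.048]
contact_force: [-0.3, -0.1, -0.0]
gripper_width: -0.2
```

View pics/wrist1.png

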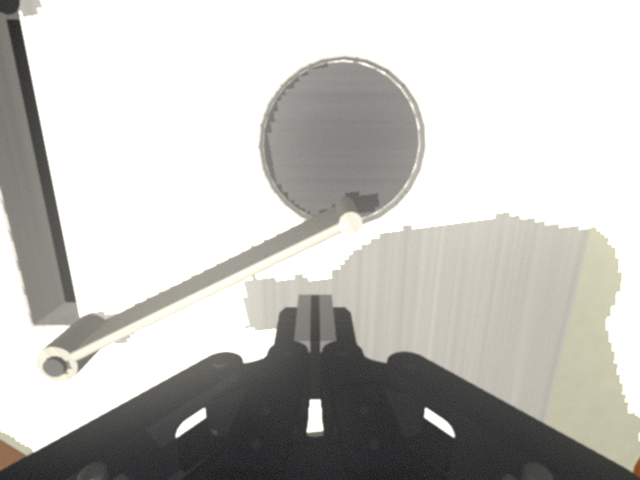

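View pics/top1.png

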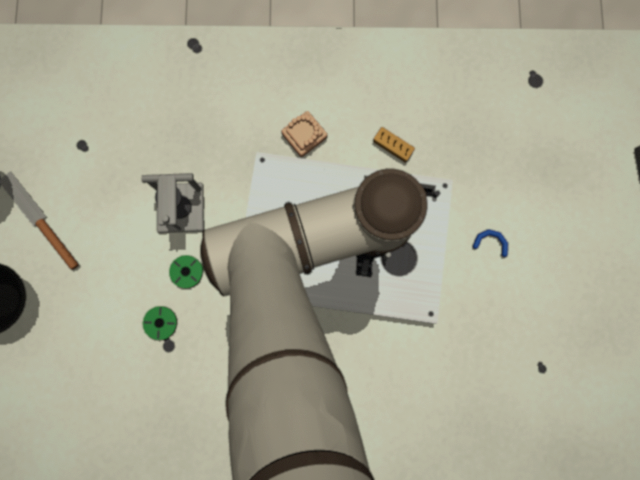

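The wrist view shows the shut fingertips on the disc's side of the blade, clear of it: blade end at (350,222), hinge at (57,365). Now I push along the arc.

```bash
python3 -m creep '[[[3,-12,0],[0,0,0],-1],[[6,-24,0],[0,0,0],-1],[[9,-33,0],[0,0,0],-1],[[12,-41,0],[0,0,0],-1],[[17,-50,0],[0,0,0],-1],[[22,-58,0],[0,0,0],-1],[[28,-66,0],[0,0,0],-1],[[35,-73,0],[0,0,0],-1],[[43,-79,0],[0,0,0],-1],[[52,-85,0],[0,0,0],-1],[[57,-88,0],[0,0,0],-1],[[61,-90,0],[0,0,0],-1]]'; python3 -m creep '[[[3,-1,0],[0,0,0],-1],[[6,-2,0],[0,0,0],-1],[[9,-3,0],[0,0,0],-1],[[11,-4,0],[0,0,0],-1],[[11,-4,0],[0,0,0],-1],[[11,-4,0],[0,0,0],-1]]';python3 - <<'E'
from h import *
import cv2
for n in("scene","wrist"):
    im,d=arm.get_image(n);cv2.imwrite(f"pics/{n}2.png",cv2.convertScaleAbs(im[:,:,::-1],alpha=1.0))
E
```

```text
clock: 3.95
position: [575.1, -102.1, 38.0]
ee_rot: [-0.048, -0.705, 0.705, 0.048]
contact_force: [0.0, 0.5, 0.0]
gripper_width: -0.4
clock: 4.45
position: [585.5, -105.4, 38.4]
ee_rot: [-0.048, -0.705, 0.705, 0.048]
contact_force: [-0.6, -0.1, 0.8]
gripper_width: -0.1
```

View pics/wrist2.png

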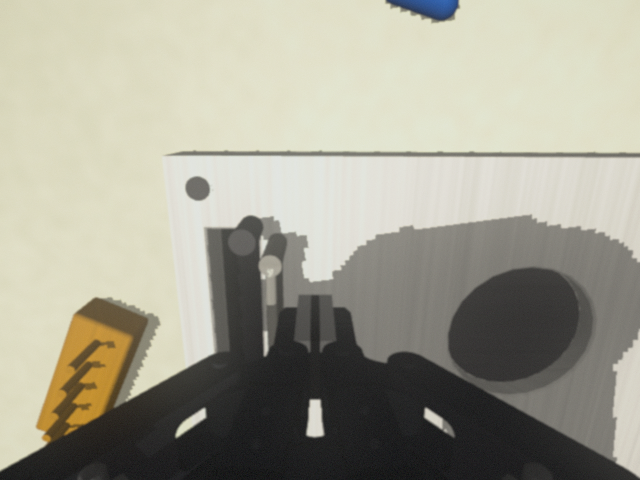

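View pics/scene2.png

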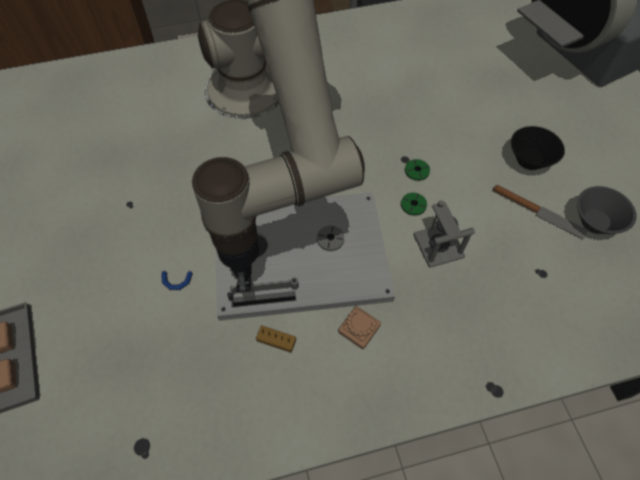

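The gate is nearly parallel to the slot. I'll press on gently until the stop is felt.

```bash
python3 -m creep '[[[1.5,0,0],[0,0,0],-1],[[3,0,0],[0,0,0],-1],[[3,0,0],[0,0,0],-1],[[3,0,0],[0,0,0],-1]]'; python3 -m creep '[[[1,0,0],[0,0,0],-1],[[2,0,0],[0,0,0],-1],[[2,0,0],[0,0,0],-1],[[2,0,0],[0,0,0],-1]]'
```

```text
clock: 4.88
position: [585.8, -105.5, 38.3]
ee_rot: [-0.046, -0.705, 0.706, 0.05]
contact_force: [-5.6, 2.1, 6.0]
gripper_width: -0.1
clock: 5.22
position: [585.9, -105.5, 38.2]
ee_rot: [-0.045, -0.705, 0.706, 0.052]
contact_force: [-8.9, 2.2, 8.6]
gripper_width: -0.3
```

The tool stopped against the stop with 9 N, at the predicted shut position. I'll back off and rise, then look.

```bash
python3 -m creep '[[[-15,2,0],[0,0,0],-1],[[-30,4,0],[0,0,0],-1],[[-45,5,15],[0,0,0],-1],[[-60,5,50],[0,0,0],-1],[[-60,35,90],[0,0,0],-1],[[-60,75,110],[0,0,0],-1],[[-60,115,110],[0,0,-0.04],-0.15],[[-60,155,110],[0,0,-0.04],-0.15],[[-60,195,110],[0,0,-0.04],-0.15],[[-60,235,110],[0,0,-0.04],-0.15],[[-57,253,110],[0,0,-0.04],-0.15],[[-57,253,110],[0,0,-0.04],-0.15]]';python3 -m creep '[[[0,0,0],[0,0,0],-0.15],[[0,0,0],[0,0,0],-0.15]]'; python3 - <<'E'
from h import *
import cv2
for n in("top","scene","wrist"):
    im,d=arm.get_image(n);np.save(f"pics/{n}3d.npy",d);cv2.imwrite(f"pics/{n}3.png",cv2.convertScaleAbs(im[:,:,::-1],alpha=1.0))
E
```

```text
clock: 6.22
position: [534.5, 152.0, 148.7]
ee_rot: [0.061, 0.705, -0.704, -0.059]
contact_force: [-0.1, -0.8, 0.4]
gripper_width: 36.4
clock: 6.38
position: [533.2, 147.2, 148.2]
ee_rot: [-0.062, -0.704, 0.704, 0.062]
contact_force: [0.9, 0.5, -0.2]
gripper_width: 36.4
```

View pics/wrist3.png

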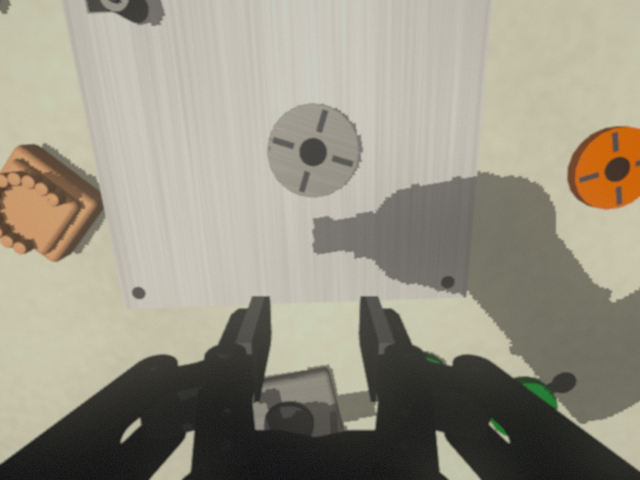

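View pics/scene3.png

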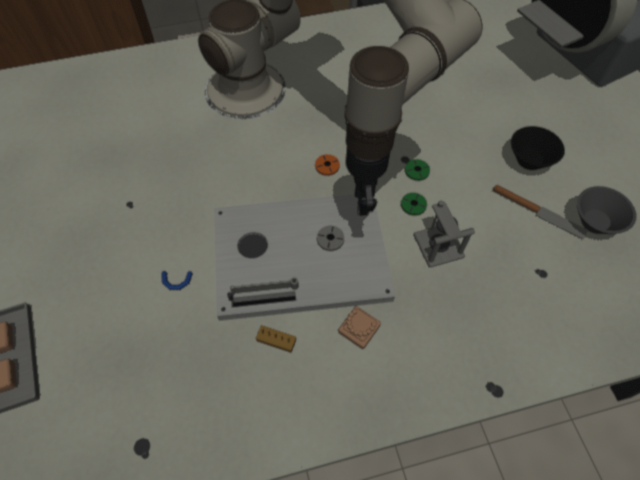

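View pics/top3.png

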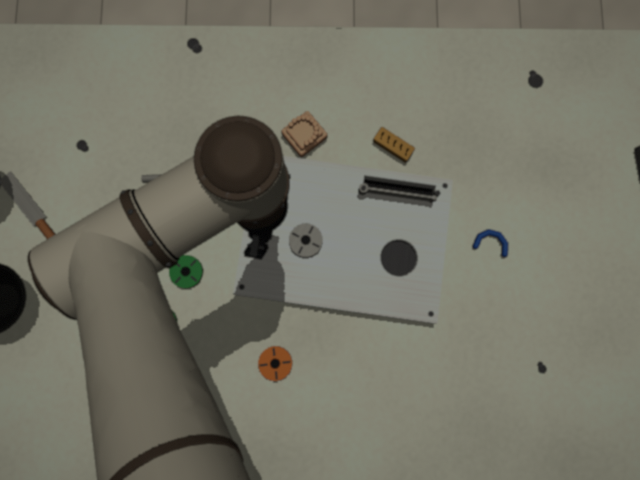

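The gate is shut: top view shows hinge (363,188) and end (437,199), parallel to the slot. The disc (wrist pixel (313,151)) is centred ahead of the fingers. I'll cross-check its position from the wrist camera.

```bash
python3 - <<'E'
from h import *
from scipy.spatial.transform import Rotation as Ro
s=arm.read_state();Rt=Ro.from_quat(s['ee_rot']).as_matrix();p=s['position']
c=arm.camera_params("wrist");K=c["camera_matrix"];T=c["T_tool_cam"]
C=Rt@T[:3,3]+p
for u,v,z in[(314,151,36),(313,152,36),(138,293,26),(447,282,26)]:
    d=Rt@T[:3,:3]@np.linalg.solve(K,[u,v,1.]);print(C+d*(z-C[2])/d[2])
print(p,"fingers lateral dir",Rt[:,0], "yaw",np.arctan2(-Rt[1,0],-Rt[0,0]))
d=np.load("pics/wrist3d.npy");print("depth at pad tip px",d[298:330:4,262],d[298:330:4,368], "disc",d[165,320])
# top view end of finger; TCP height relation: pad tip 3D
for u,v in[(262,300),(370,300)]:
    z=np.median(d[v:v+4,u-2:u+3]);X=np.linalg.solve(K,[u,v,1.])*z;print("tool",T[:3,:3]@X+T[:3,3])
E
```

```text
[523.92378034  88.05348294  36.        ]
[524.67239056  88.55951714  36.        ]
[673.05030364 167.87890666  26.        ]
[443.51733472 200.05543468  26.        ]
[533.36092124 146.32255198 148.32905712] fingers lateral dir [-9.84254807e-01  1.76755388e-01  8.48012545e-05] yaw -0.1776889528040395
depth at pad tip px [148.42947 146.46165 141.94604 138.94246 134.85197 132.77655 132.30219
 133.1053 ] [148.46655 144.86449 142.02374 139.07095 136.65202 134.84442 131.49915
 130.9774 ] disc 250.96587
tool [-20.44983176  -9.46926474  12.54778314]
tool [20.53257452 -9.41861548 12.51520413]
```

```bash
python3 -m creep '[[[0,0,-35],[0,0,0],-0.15],[[0,0,-70],[0,0,0],-0.15],[[0,0,-95],[0,0,0],-0.15],[[0,0,-110],[0,0,0],-0.15],[[0,0,-117],[0,0,0],-0.15],[[0,0,-117],[0,0,0],-0.15],[[0,0,-117],[0,0,0],-0.15]]'; for i in 1 2 3 ; do python3 -m creep '[[[0,0,-1],[0,0,0],-0.15],[[0,0,-2],[0,0,0],-0.15],[[0,0,-2],[0,0,0],-0.15]]' | egrep 'posi|force'; done
```

```text
clock: 7.12
position: [534.0, 147.2, 31.9]
ee_rot: [0.063, 0.704, -0.704, -0.062]
contact_force: [-1.0, -0.0, 1.0]
gripper_width: 36.3
position: [533.9, 147.8, 30.3]
contact_force: [-0.8, -0.0, 0.4]
position: [533.3, 147.6, 27.3]
contact_force: [0.1, -0.3, 0.1]
position: [533.4, 147.5, 25.1]
contact_force: [0.4, 0.0, 0.7]
```

```bash
for i in 1 2 3 ; do python3 -m creep '[[[0,0,-1],[0,0,0],-0.15],[[0,0,-1],[0,0,0],-0.15],[[0,0,-1],[0,0,0],-0.15]]' | egrep 'posi|force'; done; python3 - <<'E'
from h import *
import cv2
for n in("wrist",):
    im,d=arm.get_image(n);np.save(f"pics/{n}4d.npy",d);cv2.imwrite(f"pics/{n}4.png",im[:,:,::-1])
E
```

```text
position: [533.4, 147.6, 25.0]
contact_force: [-2.1, -0.4, 5.2]
position: [533.4, 147.6, 25.0]
contact_force: [-3.5, -0.5, 10.7]
position: [533.5, 147.6, 25.0]
contact_force: [-6.3, -0.0, 17.4]
```

View pics/wrist4.png

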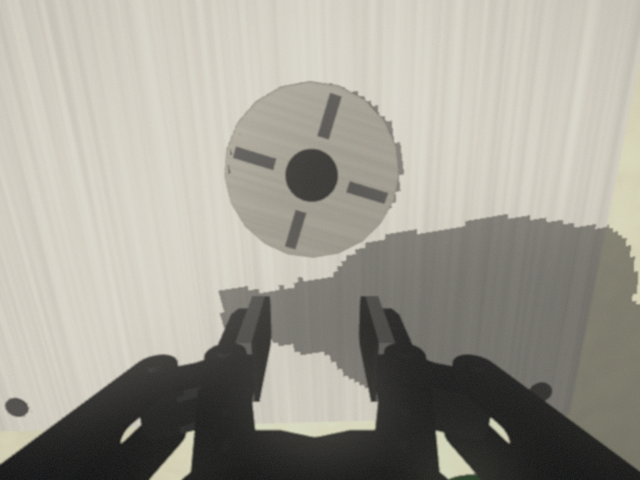

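Deck contact is at TCP z = 25, so the tips are about 1 mm behind the TCP. I'll raise to about 3 mm above the deck and push along the line to the recess.

```bash
python3 -m creep '[[[0,0,6],[0,0,0],-0.15],[[0,0,6],[0,0,0],-0.15],[[-1,-6,6],[0,0,0],-0.15],[[-2,-12,6],[0,0,0],-0.15],[[-3,-18,6],[0,0,0],-0.15],[[-4,-24,6],[0,0,0],-0.15],[[-5,-28,6],[0,0,0],-0.15],[[-6,-33,6],[0,0,0],-0.15],[[-7,-39,6],[0,0,0],-0.15],[[-8,-45,6],[0,0,0],-0.15],[[-9,-51,6],[0,0,0],-0.15],[[-9,-51,6],[0,0,0],-0.15]]'; python3 - <<'E'
from h import *
import cv2
for n in("wrist",):
    im,d=arm.get_image(n);cv2.imwrite(f"pics/{n}5.png",im[:,:,::-1])
E
```

```text
clock: 9.67
position: [523.9, 95.3, 28.3]
ee_rot: [-0.062, -0.704, 0.704, 0.063]
contact_force: [-0.4, 0.9, -1.2]
gripper_width: 36.2
```

View pics/wrist5.png

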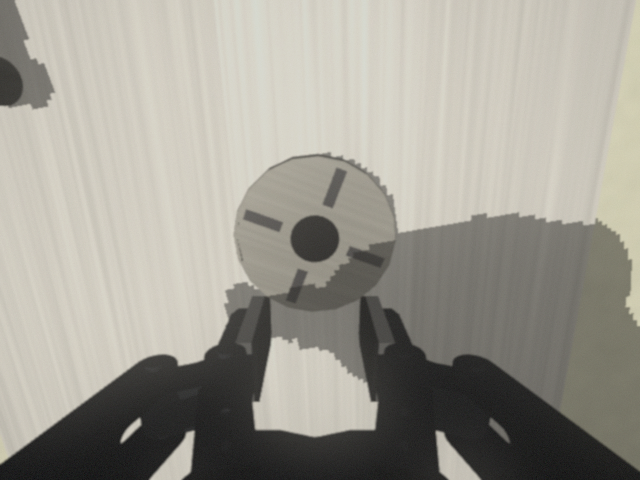

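The disc is cradled and centred (wrist pixel (315,238)). I'll keep pushing.

```bash
python3 -m creep '[[[-1.3,-8,0],[0,0,0],-0.15],[[-2.7,-16,0],[0,0,0],-0.15],[[-4,-24,0],[0,0,0],-0.15],[[-5.5,-32,0],[0,0,0],-0.15],[[-7,-40,0],[0,0,0],-0.15],[[-8,-48,0],[0,0,0],-0.15],[[-9.5,-56,0],[0,0,0],-0.15],[[-11,-64,0],[0,0,0],-0.15],[[-12.3,-72,0],[0,0,0],-0.15],[[-13.5,-80,0],[0,0,0],-0.15],[[-15,-88,0],[0,0,0],-0.15],[[-15.5,-92,0],[0,0,0],-0.15]]'; python3 -m creep '[[[0,0,0],[0,0,0],-0.15]]';python3 - <<'E'
from h import *
import cv2
from scipy.spatial.transform import Rotation as Ro
s=arm.read_state();Rt=Ro.from_quat(s['ee_rot']).as_matrix();p=s['position'];print(p)
np.savez("pics/w6.npz",Rt=Rt,p=p)
for n in("wrist",):
    im,d=arm.get_image(n);cv2.imwrite(f"pics/{n}6.png",im[:,:,::-1])
E
```

```text
clock: 10.72
position: [508.5, 3.4, 28.3]
ee_rot: [-0.062, -0.704, 0.704, 0.063]
contact_force: [-0.2, 1.7, 0.8]
gripper_width: 36.4
clock: 10.8
position: [508.4, 3.5, 28.2]
ee_rot: [-0.062, -0.704, 0.704, 0.063]
contact_force: [-0.2, -0.0, -0.9]
gripper_width: 36.7
[508.44821601   3.49812679  28.23752311]
```

View pics/wrist6.png

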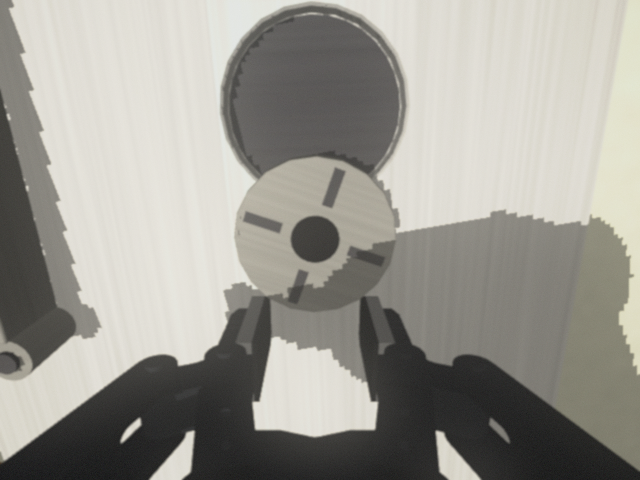

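The disc (315,238) is in line with the recess (outer rim x from 221 to 407, top at y = 3). I'll work out the distance remaining.

```bash
python3 - <<'E'
from h import *
w=np.load("pics/w6.npz");Rt,p=w["Rt"],w["p"]
c=arm.camera_params("wrist");K=c["camera_matrix"];T=c["T_tool_cam"];C=Rt@T[:3,3]+p
def b(u,v,z):
    d=Rt@T[:3,:3]@np.linalg.solve(K,[u,v,1.]);return C+d*(z-C[2])/d[2]
disc=(b(235,234,36)+b(397,234,36))/2
print("disc",disc,b(315,239,36),"near/far",b(315,156,36),b(315,311,36))
print("rim L,R",b(222,98,26),b(406,98,26),np.linalg.norm(b(222,98,26)-b(406,98,26)),"far",b(314,3,26))
f=b(314,3,26)[:2];u=np.array([-.1747,-.9846]);print("recess est from far rim",f-33*u)
E
```

```text
disc [501.69903976 -34.01237875  36.        ] [502.38967923 -32.20443901  36.        ] near/far [497.13786631 -61.43261608  36.        ] [507.55348068  -3.46607665  36.        ]
rim L,R [525.98988266 -86.10907493  26.        ] [462.20165676 -74.62976563  26.        ] 64.81290231019929 far [ 488.87629177 -109.26469884   26.        ]
recess est from far rim [494.64139177 -76.77289884]
```

```bash
python3 -m creep '[[[-0.7,-4,0],[0,0,0],-0.15],[[-1.4,-8,0],[0,0,0],-0.15],[[-2.1,-12,0],[0,0,0],-0.15],[[-2.8,-16,0],[0,0,0],-0.15],[[-3.5,-20,0],[0,0,0],-0.15],[[-4.3,-24,0],[0,0,0],-0.15],[[-5,-28,0],[0,0,0],-0.15],[[-5.7,-32,0],[0,0,0],-0.15],[[-6.4,-36,0],[0,0,0],-0.15],[[-7,-39,0],[0,0,0],-0.15],[[-7.5,-42,0],[0,0,0],-0.15],[[-8,-44,0],[0,0,0],-0.15]]'; python3 -m creep '[[[0,0,0],[0,0,0],-0.15]]';python3 - <<'E'
from h import *
import cv2
for n in("wrist",):
    im,d=arm.get_image(n);cv2.imwrite(f"pics/{n}7.png",im[:,:,::-1]);np.save("pics/w7d.npy",d)
E
```

```text
clock: 11.85
position: [500.5, -39.9, 28.2]
ee_rot: [-0.062, -0.704, 0.704, 0.062]
contact_force: [1.0, 0.8, 0.3]
gripper_width: 36.8
clock: 11.93
position: [500.4, -40.0, 28.1]
ee_rot: [-0.062, -0.704, 0.704, 0.063]
contact_force: [0.0, -0.1, 0.4]
gripper_width: 36.2
```

View pics/wrist7.png

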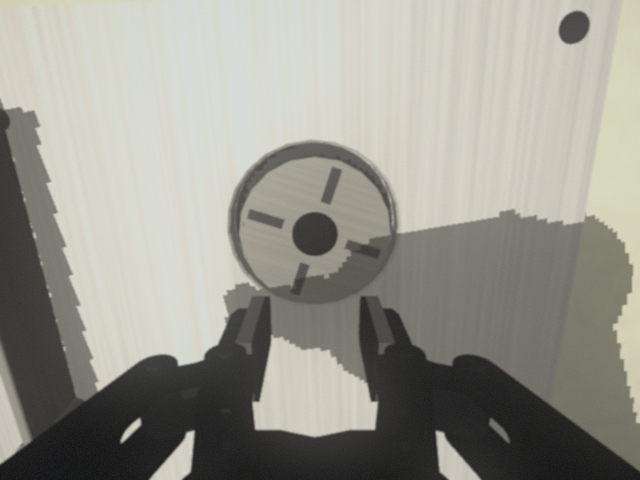

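The disc is in, or nearly in, the recess, with the gap on the far side (y 141–156). I'll check height and tilt from the depth image.

```bash
cat >> h.py <<'E'
from scipy.spatial.transform import Rotation as Ro
def cloud(d):
    s=arm.read_state();Rt=Ro.from_quat(s['ee_rot']).as_matrix();c=arm.camera_params("wrist");K=c["camera_matrix"];T=c["T_tool_cam"]
    v,u=np.mgrid[:480,:640];X=np.stack([u,v,np.ones_like(u)],-1)@np.linalg.inv(K).T*d[...,None]
    return (X@T[:3,:3].T+T[:3,3])@Rt.T+s['position']
E
python3 - <<'E'
from h import *
P=cloud(np.load("pics/w7d.npy"))
for v in(110,130,165,180,200,260,275,290,300,308,316):print(v,np.median(P[v-2:v+3,305:325,:],(0,1)).round(1))
for u in(215,250,275,345,375,410):print(u,np.median(P[215:225,u-3:u+3],(0,1)).round(1))
E
```

```text
110 [ 486.7 -119.7   25.5]
130 [ 487.9 -113.    25.3]
165 [ 490.1 -100.7   25.3]
180 [491.1 -95.2  25.4]
200 [492.5 -87.7  25.4]
260 [496.7 -63.7  25.3]
275 [497.8 -57.3  25.3]
290 [499.1 -50.7  25.3]
300 [499.9 -46.3  25.2]
308 [500.6 -42.7  25.2]
316 [501.1 -39.1  25.2]
215 [532.  -87.   25.3]
250 [518.6 -84.7  25.4]
275 [509.1 -83.   25.6]
345 [482.4 -78.3  25.3]
375 [470.9 -76.   25.3]
410 [457.5 -73.7  25.1]
```

The disc top is flush with the deck (25.3 against 25.2–25.5 mm all round), so it lies flat. I'll go straight up, back off and do a last check.

```bash
python3 -m creep '[[[0,0,20],[0,0,0],-0.15],[[0,0,50],[0,0,0],-0.15],[[0,0,85],[0,0,0],-0.15],[[0,40,120],[0,0,0],-0.15],[[-20,80,140],[0,0,0],-0.15],[[-40,115,150],[0,0,0],-0.15],[[-60,150,150],[0,0,0],-0.15],[[-80,180,150],[0,0,0],-0.15],[[-90,200,150],[0,0,0],-0.15],[[-90,200,150],[0,0,0],-0.15],[[-90,200,150],[0,0,0],-0.15]]';python3 - <<'E'
from h import *
import cv2
im,d=arm.get_image("top");cv2.imwrite("pics/top8.png",cv2.resize(cv2.convertScaleAbs(im[90:340,130:530,::-1],alpha=1.5),None,fx=2,fy=2))
E
```

```text
clock: 12.9
position: [410.0, 161.8, 178.5]
ee_rot: [0.061, 0.705, -0.704, -0.061]
contact_force: [0.2, -0.9, 0.3]
gripper_width: 36.1
```

View pics/top8.png

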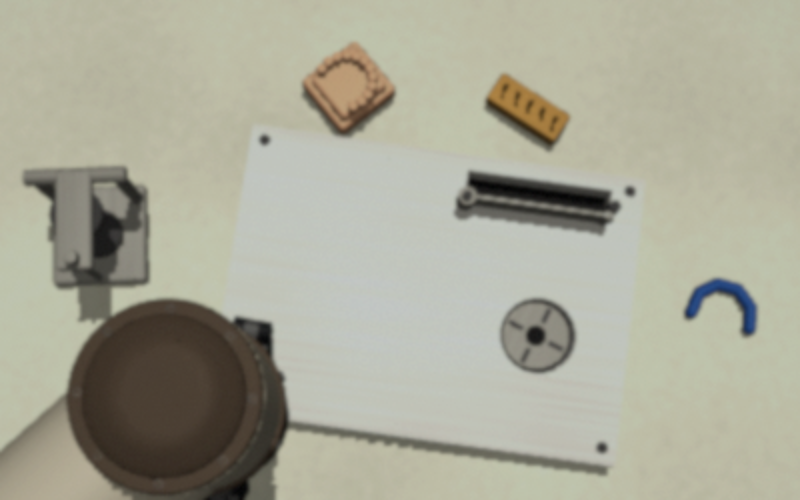

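The view shows the disc seated in the recess at (536,335), the gate closed in front of the slot, and all bystanders in place. I'll compute the final gate angle and disc offset.

```bash
python3 - <<'E'
from h import *
inv=lambda p:(R.T@(p[:2]-q[:2])).round(1)
h=inv(back("top",130+467/2,90+197/2,57));e=inv(back("top",130+610/2,90+214/2,56));d=e-h
print(h,e,"gate",np.arctan2(-d[0],-d[1]),np.hypot(*d))
print("disc deck",inv(back("top",130+536/2,90+335/2,26)))
arm.job_done()
E
```

```text
[ 82.8 -20.4] [  85.4 -146.4] gate -0.020631992600216344 126.02682254187003
disc deck [-25.2 -98.5]
the job is handed in; nothing more can be done
```

I pushed the gate shut with closed fingertips, then slid the steel disc along the deck between two part-open fingers until it dropped into its recess. Then I backed the arm off and handed the job in at about 13 s; it returns no verdict.

The last checks all agreed:
- **Gate:** the measured angle is about -0.02 rad, which is zero within measuring error. While being pushed it had come to rest against its stop with about 9 N.
- **Disc:** its centre is about 1.5 mm from the recess centre. Its top is flush with the deck to within about 0.3 mm, and it lies flat.
- **Bystanders:** the cast, splint, pin block and articulator look unmoved in the top view. I judged this by eye, without measuring it.
- **Robot:** the arm and gripper were clear of everything, with under 1 N on the tool.

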